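Bolt the window of the dust box

ROBOT

A 6-joint arm with a two-finger parallel gripper is mounted at the origin on the work surface. World frame = base frame: x ahead of the robot, y to its left, z up, the work surface at z = 0. Lengths are in m, angles in degrees, forces in N, time in s.
With the tool pointing down it reaches from about 0.25 to 0.775 m from the base axis. Payload 4 kg.
Tool frame: the origin (TCP) lies at the very end of the fingers, on their centre line; the grasp point (between the pads) lies 19 mm behind it; x points along the fingers, y is the direction in which the jaws open and shut, and the axes are right-handed (so a half turn about x gives the same grasp; the last joint's range is limited). The gripper opens to 94 mm and grips with 3 to 60 N. Pads are 16 mm wide; open, the fingers measure 119 mm over their backs; the gripper's body (75 mm by 177 mm) begins 78 mm behind the grasp point.
Start: joints at [-72.771, 4.996, 78.535, -0, 96.463, -5.907], TCP at [0.216, -0.506, 0.177] pointing down, gripper open.
Joint ranges: [-177.83, 177.83], [-43.37, 116.18], [15.69, 146.23], [-61.86, 241.86], [9.47, 152.12], [-147.06, 147.06]. Speed limits (degrees/s): [159.86, 159.86, 180, 180, 180, 180].

INTERFACE

Orientations are given as [roll, pitch, yaw] about the fixed x, y, z axes, in that order (R = Rz(yaw) Ry(pitch) Rx(roll)).
In Python, from plant import env gives the robot as it stands.
- The arm moves only by the tool move_arm, never from a script. Its argument "rows" is one flat list of numbers, 7 for each row, row after row: the shift along the tool's x, y, z in m, then the turn, a rotation vector about the tool's x, y, z in degrees, then the finger opening in m, from 0 to 0.094. In form: [tx, ty, tz, wx, wy, wz, gripper, tx, ty, tz, wx, wy, wz, gripper, ...]. A call has 1 to 12 rows; each row shifts and turns the commanded pose from where the row before left it, along the tool's axes as they then stand; what a row does not reach is not made up. A row lasts 1/12 s, in which the tool goes at most 41.7 mm and 7.16 degrees, less where a joint would pass 70% of its speed; a pose out of reach is approached as far as the arm can. A call with a gripper value outside its range is refused whole. The fingers move at their own pace and stop on an object; the grip force is fixed at half the most. Time passes only in rows, so rows that do not move let the fingers close. It gives the time, the measured TCP pose, the force and the opening at its end, in the units of the state.
- env.read_state(): the state, without advancing time (a new reading comes with each control period).
- env.grab_frame(name): name is "scene" or "top" or "wrist"; returns a dict with "color" (480x640x3 uint8, red, green, blue), "depth" (480x640 float32, m along the optical axis (not along the pixel's ray), 0 where there is no reading), "intrinsics" (3x3 intrinsics, pixels), "k1" (the pictures are not rectified: a ray, as slopes to the right and down, at radius r is drawn at 1 + k1 r^2 times it, then the intrinsics apply), "extrinsics" (4x4, takes a point from world to camera coordinates). Camera axes: x right, y up, looking along -z (the intrinsics and any distortion apply to the point x, -y, -z); pixel columns grow to the right and rows downward; lengths in m; the calibration is good to about 2 mm. A picture is of the moment at which its call begins.
- env.finish_job(): hands the job in, once; it reports no verdict.
Trained networks look in a picture, given as the dict that the camera call returned (one of the last four; its "shot" number tells which), for a name from the list of things; names that differ only in an ending like _2 or _b are one class to them, and where a whole thing is asked for, a point or a joint stands for the part that bears it (a point fixed in the world has none). Each returns a list of dicts, best first, with "score" (0 to 1); they miss things now and then, are a little off and sometimes report something else, mostly with a low value. They report only what shows in the picture. A call takes as long as a camera call.
- env.masks_of(target, picture): "mask" (480x640 bool, what is visible of it) and "extent" ([left, top, right, bottom] in pixels, round what is visible of it).
The state is a dict: "time": time; "joint_pos": joint angles; "qd": joint speeds; "effort": joint torques, N m; "position": TCP position; "tool_rot": TCP orientation; "force": force on the tool from outside, world axes, zero at the start; "moment": the same for the moment, N m; "finger_gap": finger opening in m.
Only numpy, scipy, OpenCV 4.12 (cv2) and the standard library are available. Lean on these libraries where they do the work, as an engineer would, in place of code of your own. Each camera call takes 0.05 s, during which the arm holds its last target.

TASK

Bolt the clear dust box's window shut: with one fingertip press the spring safety catch (the long flat bar) on its top down and keep it held down, while the other fingertip pushes the bolt by its upright tab all the way home through the keeper on the window's rail; then let go, so that the catch springs fully up again and locks the bolt. Push only, do not grasp anything, and leave the ring clamp, the jar and the bur stand where they are.

Things in the scene. Friction and masses are not known exactly. Their poses are not given: they have to be found in the camera images.
- dust_box: Clear acrylic box with green floor, fixed to the bench, 290 (x) by 280 mm (y), flat top deck 180 mm above the origin, sloping window on its -x side, which roughly faces the robot (yaw varies). Origin on the bench under its middle, z up. On the deck a grey plate 140 x 90 x 10 mm carries bolt and catch side by side, both along the box's x: bolt at y = -25 mm, catch at y = +25 mm.
- keeper (a point): Middle of the keeper's top: small steel bridge, 14 (x) by 32 mm (y), standing 32 mm above the deck on the window's rail at the box's x = -49, y = -25 mm. The bolt's tip passes through it. Fixed to the box.
- catch_top (a point): Centre of the top face of the safety catch: dark level steel bar, 100 mm long (box x) by 24 mm wide by 6 mm thick, on two sprung posts. At the box's x = 35, y = 25 mm, 44 mm above the deck when up. It sinks level, straight down, wherever along it one presses; a fingertip can slide along its smooth top. This point moves with it.
- catch (a joint): How far the catch is pressed down, 0 (up) to 0.010 m (stop). Sprung: about 2.5 N starts it, about 6 N holds it at the stop. Its tooth stands in the bolt's comb and blocks the bolt; from 7 mm down the bolt is free. Let up part way, the tooth stops the bolt at the comb's next lug (12 mm apart).
- bolt_tab (a point): Middle of the top edge of the bolt's upright tab: steel plate across the bolt, 24 mm wide (box y), 6 mm thick (box x), 62 mm high above the deck; at the start at the box's x = 35, y = -25 mm. Moves with the bolt. For 50 mm behind it (+x) and in its path nothing but the catch stands over 27 mm above the deck, so a fingertip level with the pressed catch passes.
- bolt (a joint): How far the bolt has been pushed towards the window (along the box's -x), 0 (drawn back, as at the start) to 0.036 m (home, stop). Sliding friction about 2 N; it stays where it is left.
- ring_clamp: Bystander: wooden ring clamp with brass band lying on the bench, 120 by 29 by 30 mm; origin centre of underside.
- polish_jar: Bystander: small jar, 52 mm diameter, 55 mm high; origin centre of underside.
- bur_stand: Bystander: round wooden block, 60 mm diameter, 32 mm high, with small steel burs up to 65 mm; origin centre of underside.

How it is judged (in metres and radians):
On the way, in this order (a step that is already met when the one before it is completed fails the run):
1. the catch is pressed down with the bolt still drawn back (value of joint catch above 0.006 m and value of joint bolt below 0.01 m), for 0.1 s.
2. the bolt is pushed home with the catch still held down (value of joint catch above 0.006 m and value of joint bolt above 0.0335 m), for 0.1 s.
At the end, for the whole second after the job is handed in: The bolt is home (at least 33.5 of its 36 mm), the catch is up again (within 2 mm), and the ring clamp, jar and bur stand are within 20 mm of where they stood (value of joint bolt above 0.0335 m and value of joint catch below 0.002 m and distance of each of ring_clamp, polish_jar, bur_stand from where it was at the start of the episode below 0.02 m); the robot touches nothing.
It fails at once if the ring clamp is moved more than 20 mm or lifted (distance of ring_clamp from where it was at the start of the episode above 0.02 m).
It fails at once if the polish jar is moved more than 20 mm or lifted (distance of polish_jar from where it was at the start of the episode above 0.02 m).
It fails at once if the bur stand is moved more than 20 mm or lifted (distance of bur_stand from where it was at the start of the episode above 0.02 m).
It also fails if it takes over 38 s, if anything falls off the work surface, if the arm or the gripper's body presses on something with over 40 N, if the wrist force passes 120 N, or if a joint passes its speed limit or range.

## Working session

There is one attempt and no reset: what is moved stays moved. The work goes in short steps, Python scripts to look and compute and a tool call to move; the robot and the scene stay as the last step left them, time stands still between calls to the robot, and variables do not carry over. Pictures are saved under pics/ and viewed, and the job is handed in when it is done.

Besides the shell and the picture viewer there is one more tool, called after "Request:" as name(argument=value, ...) on one line, values as JSON. move_arm: Moves the arm, as the interface text tells. Its arguments: {"type":"object","properties":{"rows":{"type":"array","items":{"type":"number"}}},"required":["rows"]}

```bash
ls; mkdir -p pics; cat > h.py <<'E'
import numpy as np, cv2
from plant import env
from scipy.spatial.transform import Rotation as R
def save(p,n): cv2.imwrite('pics/'+n+'.png',cv2.cvtColor(p['color'],cv2.COLOR_RGB2BGR))
def pts(p,uv):
    uv=np.asarray(uv,float).reshape(-1,2); K=p['intrinsics'];k1=p['k1']
    d=np.c_[(uv[:,0]-K[0,2])/K[0,0],(uv[:,1]-K[1,2])/K[1,1]]
    s=d.copy()
    for _ in range(20): s=d/(1+k1*(s**2).sum(1,keepdims=True))
    return s
def world(p,uv,depth=None):
    uv=np.asarray(uv,float).reshape(-1,2)
    s=pts(p,uv)
    if depth is None: depth=p['depth'][uv[:,1].astype(int),uv[:,0].astype(int)]
    c=np.c_[s[:,0]*depth,-s[:,1]*depth,-depth*np.ones(len(s))]
    E=p['extrinsics']
    return (c-E[:3,3])@E[:3,:3]
def onplane(p,uv,z):
    s=pts(p,uv);E=p['extrinsics'];o=-E[:3,:3].T@E[:3,3]
    d=np.c_[s[:,0],-s[:,1],-np.ones(len(s))]@E[:3,:3]
    return o+d*((z-o[2])/d[:,2])[:,None]
def proj(p,P):
    E=p['extrinsics'];c=np.atleast_2d(P)@E[:3,:3].T+E[:3,3]
    s=np.c_[c[:,0]/-c[:,2],-c[:,1]/-c[:,2]]
    s=s*(1+p['k1']*(s**2).sum(1,keepdims=True));K=p['intrinsics']
    return np.c_[s[:,0]*K[0,0]+K[0,2],s[:,1]*K[1,1]+K[1,2]]
E
python3 - <<'E'
from h import *
print(env.read_state())
for n in ['scene','top']:
    p=env.grab_frame(n); save(p,n+'0'); np.save(n+'0.npy',p,allow_pickle=True)
    E=p['extrinsics']; print(n,p['intrinsics'].tolist(),p['k1'],(-E[:3,:3].T@E[:3,3]))
    for t in ['dust_box','catch','bolt','catch_top','bolt_tab','keeper','ring_clamp','polish_jar','bur_stand']:
        try: r=env.masks_of(t,p)
        except Exception as e: print(t,e); continue
        for q in r[:2]: 
            v,u=np.nonzero(q['mask']); P=world(p,np.c_[u,v]); dd=p['depth'][v,u]>0
            print(t,round(q['score'],2),q['extent'],q['mask'].sum(),np.median(P[dd],0).round(3) if dd.any() else None)
E
```

```text
pics
{'time': 0.0, 'joint_pos': array([-7.27723890e+01,  5.03934914e+00,  7.86237080e+01, -1.91889829e-03,
        9.64622993e+01, -5.90929554e+00]), 'qd': array([ 0.018347  , -0.06211154, -0.03049644,  0.06355591,  0.06196924,
       -0.05375175]), 'effort': array([ 2.40254240e-04, -3.40184748e+01, -3.02422321e+01,  7.18433037e-02,
        3.32354545e-02, -1.80855263e-04]), 'position': array([ 0.21589637, -0.50519559,  0.17601113]), 'tool_rot': array([-95.03766372,  89.87462905, 108.09902891]), 'force': array([-0.50678852,  1.72316466, -0.09104426]), 'moment': array([0.00479888, 0.06473289, 0.04947119]), 'finger_gap': 0.09367886079366601}
scene [[523.7614348550482, 0.0, 318.4190289746184], [0.0, 523.7614348550482, 244.13362216823717], [0.0, 0.0, 1.0]] -0.09168160582103456 [1.22896851 0.02433719 0.85320357]
dust_box 0.87 [227.6, 173.5, 430.1, 354.5] 23272 [0.606 0.039 0.179]
dust_box 0.2 [218.4, 325.4, 248.5, 364.4] 896 [ 0.726 -0.126  0.052]
catch 0.98 [326.2, 187.4, 360.3, 225.3] 618 [0.547 0.061 0.224]
bolt 0.61 [301.2, 198.1, 348.1, 264.6] 800 [0.57  0.028 0.204]
catch_top 0.85 [
[... 475 characters left out ...]
5.18012257371842], [0.0, 0.0, 1.0]] -0.03453627115925325 [0.42846559 0.01700017 1.01683077]
dust_box 0.72 [226.2, 187.5, 420.4, 393.4] 27323 [0.517 0.026 0.179]
catch 0.71 [292.0, 243.6, 328.0, 299.5] 941 [0.537 0.059 0.223]
bolt 0.69 [313.8, 201.4, 348.5, 305.2] 928 [0.574 0.031 0.203]
catch_top 0.92 [287.2, 240.0, 327.0, 303.0] 997 [0.536 0.058 0.223]
bolt_tab 0.94 [316.5, 204.3, 348.4, 304.3] 786 [0.574 0.031 0.203]
keeper 0.96 [224.7, 187.4, 418.8, 393.5] 27699 [0.517 0.026 0.179]
ring_clamp 0.9 [216.1, 310.2, 242.5, 367.7] 845 [0.399 0.192 0.026]
polish_jar 0.95 [399.7, 204.1, 428.5, 229.5] 587 [ 0.707 -0.126  0.053]
bur_stand 0.69 [413.5, 272.5, 444.6, 299.3] 735 [ 0.583 -0.179  0.031]
```

```bash
python3 - <<'E'
from h import *
for n,(a,b,c,d) in {'top':(200,170,450,400),'scene':(200,150,450,370)}.items():
    p=np.load(n+'0.npy',allow_pickle=True).item()
    im=p['color'][b:d,a:c][:,:,::-1]; cv2.imwrite(f'pics/{n}_c.png',cv2.resize(im,None,fx=2.6,fy=2.6,interpolation=cv2.INTER_CUBIC)[:600])
E
```

```text
(no output)
```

View pics/top0.png

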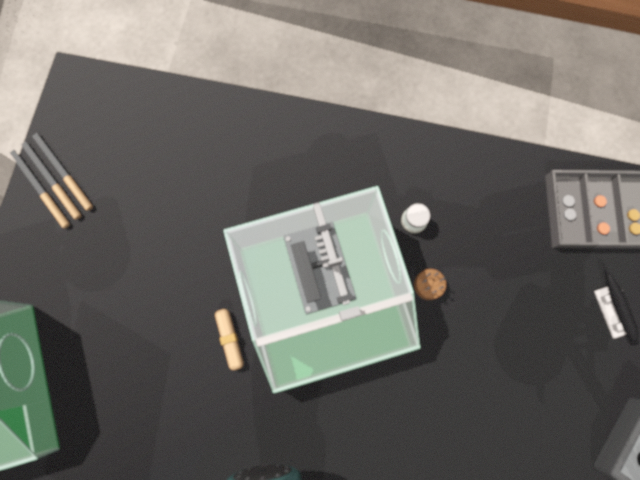

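View pics/top_c.png

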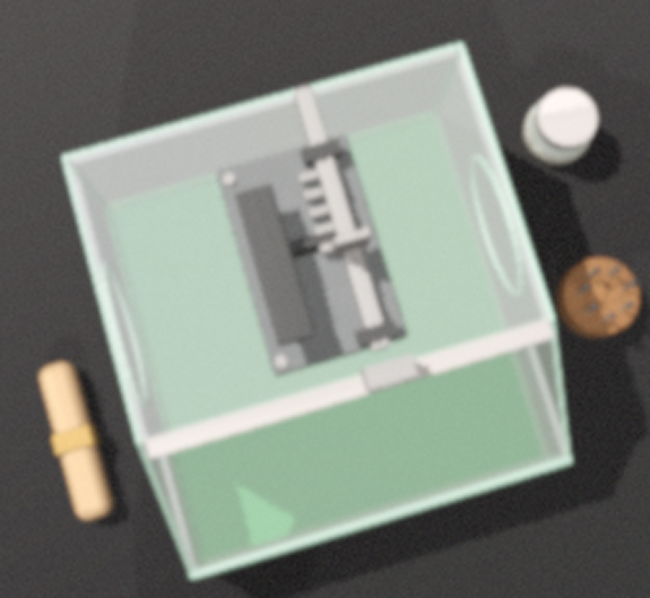

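View pics/scene_c.png

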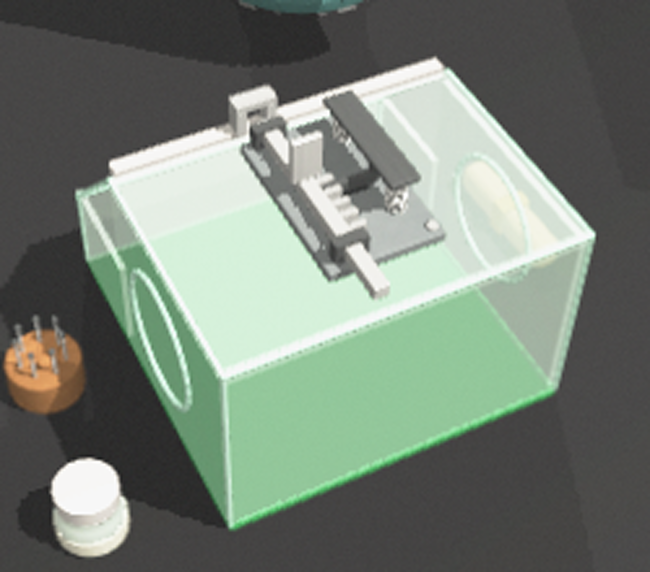

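```bash
python3 - <<'E'
from h import *
for n in ['top','scene']:
    p=np.load(n+'0.npy',allow_pickle=True).item()
    V,U=np.mgrid[0:480,0:640]; W=world(p,np.c_[U.ravel(),V.ravel()])
    z=W[:,2]; d=p['depth'].ravel()>0
    g=p['color'].reshape(-1,3).astype(int).max(1)
    near=d&(abs(W[:,0]-.545)<.15)&(abs(W[:,1]-.04)<.15)
    # catch
    sel=near&(abs(z-.224)<.006)&(g<110)
    m=sel.reshape(480,640).astype(np.uint8); nl,lab,st,_=cv2.connectedComponentsWithStats(m)
    k=1+st[1:,4].argmax(); sel=(lab==k).ravel()
    uv=np.c_[U.ravel(),V.ravel()][sel]; P=onplane(p,uv,.224)[:,:2]
    r=cv2.minAreaRect((P*1000).astype(np.float32)); print(n,'catch',st[k],r,P.mean(0),np.median(z[sel]))
    c=P-P.mean(0); w,v=np.linalg.eigh(c.T@c); a=v[:,1]*np.sign(v[0,1]); print(' yaw',np.degrees(np.arctan2(a[1],a[0])))
    # high points: tab >0.232
    sel=near&(z>.232)&(z<.25); P=W[sel]; print(' tab',sel.sum(),P.mean(0) if sel.any() else None, P.max(0) if sel.any() else None)
    # deck outline
    sel=near
    sel=d&(abs(z-.18)<.006)&(abs(W[:,0]-.54)<.25)&(abs(W[:,1]-.04)<.25)
    m=sel.reshape(480,640).astype(np.uint8); nl,lab,st,_=cv2.connectedComponentsWithStats(m)
    k=1+st[1:,4].argmax(); uv=np.c_[U.ravel(),V.ravel()][(lab==k).ravel()]
    r=cv2.minAreaRect((onplane(p,uv,.18)[:,:2]*1000).astype(np.float32)); print(' deck',r,cv2.boxPoints(r).tolist())
E
```

```text
top catch [307 253  14  48  67] ((528.58984375, 45.27547836303711), (77.87940216064453, 10.469985008239746), 20.75418472290039) [0.52251338 0.04297852] 0.22272906657330366
 yaw 25.47126697066751
 tab 62 [0.5567175  0.01629672 0.24000973] [0.56366485 0.02684161 0.24349749]
 deck ((555.7484130859375, 44.08332824707031), (208.0614013671875, 281.871337890625), 28.19427490234375) [[397.4740295410156, 119.14644622802734], [530.6477661132812, -129.28103637695312], [714.0228271484375, -30.97978973388672], [580.8490600585938, 217.44769287109375]]
scene catch [325 189  28  34  67] ((544.015380859375, 52.235816955566406), (96.72034454345703, 4.613407135009766), 29.186656951904297) [0.54663138 0.05397385] 0.2224825181710541
 yaw 28.199497133982234
 tab 79 [0.5607888  0.01697326 0.23874079] [0.56756988 0.02720625 0.24391798]
 deck ((556.5288696289062, 44.369415283203125), (218.98873901367188, 284.57080078125), 28.334171295166016) [[392.62200927734375, 117.6407470703125], [527.6830444335938, -132.83688354492188], [720.4357299804688, -28.90191650390625], [585.3746948242188, 221.57571411132812]]
```

```bash
python3 - <<'E'
from h import *
for n in ['top','scene']:
    p=np.load(n+'0.npy',allow_pickle=True).item()
    V,U=np.mgrid[0:480,0:640]; UV=np.c_[U.ravel(),V.ravel()]; W=world(p,UV)
    z=W[:,2]; d=p['depth'].ravel()>0
    a=np.radians(28.3); ex=np.array([np.cos(a),np.sin(a)]); ey=np.array([-ex[1],ex[0]])
    near=d&(abs(W[:,0]-.545)<.12)&(abs(W[:,1]-.04)<.12)
    sel=near&(abs(z-.2235)<.007)
    m=sel.reshape(480,640).astype(np.uint8); nl,lab,st,_=cv2.connectedComponentsWithStats(m)
    for k in 1+np.argsort(-st[1:,4])[:3]:
        s=(lab==k).ravel(); P=onplane(p,UV[s],.224)[:,:2]
        r=cv2.minAreaRect((P*1000).astype(np.float32)); print(n,st[k],np.round(r[0],1),np.round(r[1],1),round(r[2],1),P.mean(0).round(4),'along',(P@ex).min().round(4),(P@ex).max().round(4),'across',(P@ey).min().round(4),(P@ey).max().round(4))
    s=near&(z>.232)&(z<.25); P=W[s][:,:2]; print(' tab across',(P@ey).min().round(4),(P@ey).max().round(4),'along',np.sort(P@ex)[[2,-3]].round(4), 'z',np.percentile(z[s],[10,50,90]))
E
```

```text
top [291 241  30  62 905] [533.2  60.2] [99.7 23.9] 28.2 [0.5327 0.0599] along 0.4482 0.5479 across -0.2118 -0.1878
top [328 262  14   5  20] [554.4  15.9] [ 2.8 22.1] 25.9 [0.5545 0.0157] along 0.4945 0.4974 across -0.2599 -0.2378
 tab across -0.2614 -0.2379 along [0.4955 0.5011] z [0.23862992 0.240476   0.24210294]
scene [324 185  38  39 553] [537.7  61. ] [102.7  25.2] 28.2 [0.5393 0.0618] along 0.451 0.5537 across -0.2139 -0.1885
scene [311 207  13  10  78] [561.4  17.2] [17.6 26.6] 17.4 [0.5616 0.0169] along 0.4922 0.5104 across -0.2657 -0.2364
 tab across -0.2623 -0.2384 along [0.4979 0.5042] z [0.23420216 0.23955726 0.24250343]
```

```bash
cat > go.py <<'E'
from h import *
a=np.radians(28.2); ex=np.array([np.cos(a),np.sin(a),0]); ey=np.array([-ex[1],ex[0],0])
def rel(along,across,z,sgn):
    s=env.read_state(); Rc=R.from_euler('xyz',s['tool_rot'],degrees=True)
    x=np.array([0,0,-1.]); y=ey*sgn
    Rt=R.from_matrix(np.c_[x,y,np.cross(x,y)])
    T=ex*along+ey*across+[0,0,z]
    return T, Rc.inv().apply(T-s['position']), (Rc.inv()*Rt).as_rotvec(degrees=True), Rc.as_matrix().round(3)
E
python3 - <<'E'
from go import *
for sg in (1,-1): print(*[np.round(q,4) for q in rel(.516,-.2253,.30,sg)])
E
```

```text
[0.5612 0.0453 0.3   ] [-0.1228 -0.3711 -0.5339] [ 1.749358e+02 -8.900000e-03 -1.600000e-03] [[ 0.     0.393 -0.92 ]
 [-0.    -0.92  -0.393]
 [-1.     0.     0.   ]]
[0.5612 0.0453 0.3   ] [-0.1228 -0.3711 -0.5339] [-5.0642e+00  1.1000e-03 -5.8000e-03] [[ 0.     0.393 -0.92 ]
 [-0.    -0.92  -0.393]
 [-1.     0.     0.   ]]
```

Request:
move_arm(rows=[-0.03, 0, 0, 0, 0, 0, 0.0375, -0.03, 0, 0, 0, 0, 0, 0.0375, -0.03, 0, 0, 0, 0, 0, 0.0375, -0.03, 0, 0, 0, 0, 0, 0.0375, 0, 0, 0, -5.06, 0, 0, 0.0375, 0, 0, 0, 0, 0, 0, 0.0375])

```text
time: 1.5
position: [0.2164, -0.5067, 0.3002]
tool_rot: [79.2, 89.7, -72.5]
force: [0.3, 0.6, 0.1]
finger_gap: 0.0574
```

```bash
python3 - <<'E'
from go import *
print(*[np.round(q,4) for q in rel(.516,-.2253,.30,-1)]); print(env.read_state()['finger_gap'])
E
```

```text
[0.5612 0.0453 0.3   ] [-0.0022 -0.3227 -0.5652] [ 0.0866  0.0615 -0.3238] [[ 0.002  0.474 -0.881]
 [-0.005 -0.881 -0.474]
 [-1.     0.006  0.001]]
0.05744621636602711
```

Request:
move_arm(rows=[0, -0.0161, -0.0283, 0, 0, 0, 0.0375, 0, -0.0161, -0.0283, 0, 0, 0, 0.0375, 0, -0.0161, -0.0283, 0, 0, 0, 0.0375, 0, -0.0161, -0.0283, 0, 0, 0, 0.0375, 0, -0.0161, -0.0283, 0, 0, 0, 0.0375, 0, -0.0161, -0.0283, 0, 0, 0, 0.0375, 0, -0.0161, -0.0283, 0, 0, 0, 0.0375, 0, -0.0161, -0.0283, 0, 0, 0, 0.0375, 0, -0.0161, -0.0283, 0, 0, 0, 0.0375, 0, -0.0161, -0.0283, 0, 0, 0, 0.0375])

```text
time: 2.33
position: [0.3896, -0.2284, 0.2957]
tool_rot: [-64.6, 89.9, 143.5]
force: [0.5, -0.1, -0.2]
finger_gap: 0.0372
```

Request:
move_arm(rows=[0, -0.0161, -0.0283, 0, 0, 0, 0.0375, 0, -0.0161, -0.0283, 0, 0, 0, 0.0375, 0, -0.0161, -0.0283, 0, 0, 0, 0.0375, 0, -0.0161, -0.0283, 0, 0, 0, 0.0375, 0, -0.0161, -0.0283, 0, 0, 0, 0.0375, 0, -0.0161, -0.0283, 0, 0, 0, 0.0375, 0, -0.0161, -0.0283, 0, 0, 0, 0.0375, 0, -0.0161, -0.0283, 0, 0, 0, 0.0375, 0, -0.0161, -0.0283, 0, 0, 0, 0.0375, 0, -0.0161, -0.0283, 0, 0, 0, 0.0375, 0, 0, 0, 0, 0, 0, 0.0375, 0, 0, 0, 0, 0, 0, 0.0375])

```text
time: 3.33
position: [0.5625, 0.0466, 0.2947]
tool_rot: [-23.3, 89.7, -175.1]
force: [-0.1, 0.1, 0.3]
finger_gap: 0.0376
```

```bash
python3 - <<'E'
from go import *
print(*[np.round(q,4) for q in rel(.516,-.2253,.26,-1)]); s=env.read_state();print(s['finger_gap'],s['joint_pos'].round(1),s['force'],s['qd'].round(1))
p=env.grab_frame('wrist');save(p,'w1')
p=env.grab_frame('scene');save(p,'s1')
E
```

```text
[0.5612 0.0453 0.26  ] [0.0347 0.0006 0.0016] [0.0597 0.2413 0.104 ] [[-0.005  0.473 -0.881]
 [-0.    -0.881 -0.473]
 [-1.    -0.002  0.004]]
0.03755126092657188 [ -1.    7.6  62.5  -0.  110.2  60.7] [-0.07199099  0.13213845  0.28837002] [-2.5 -2.   0.3 -0.6  0.5 -0.6]
```

View pics/w1.png

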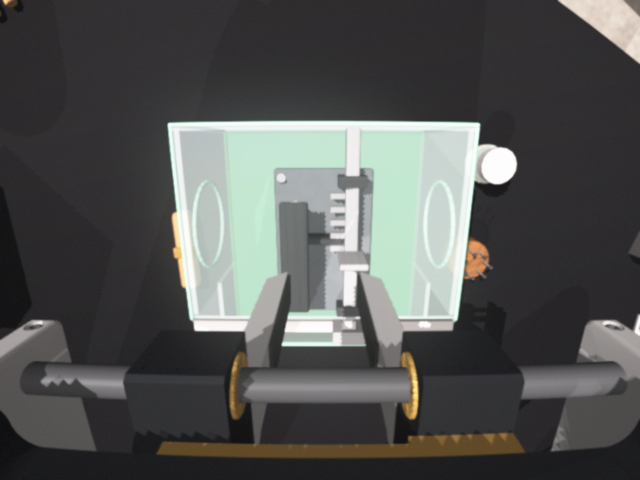

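View pics/s1.png

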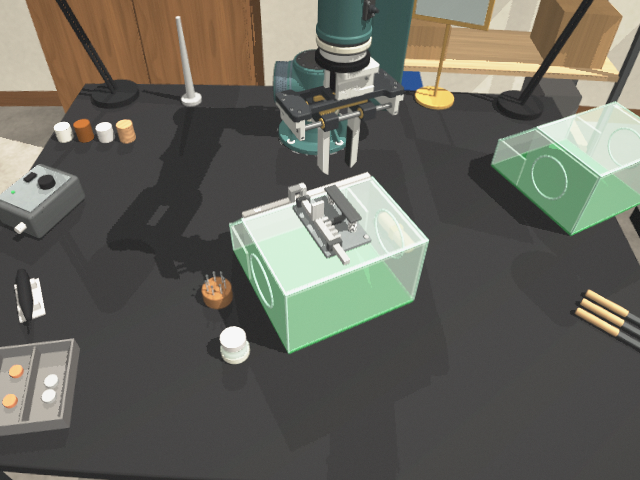

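```bash
python3 - <<'E'
from go import *
s=env.read_state(); print(s['time'],s['position'],s['joint_pos'])
P=s['position']
for n in ('wrist','scene','top'):
    p=env.grab_frame(n); save(p,n+'2')
    print(n, proj(p,[P,P-ey*.025,P+ey*.025,ex*.5+ey*-.2005+[0,0,.224],ex*.5+ey*-.25+[0,0,.242]]).round(0).tolist())
    if n=='scene':
      for t in ('catch','bolt_tab'):
        for q in env.masks_of(t,p)[:1]: print(t,q['extent'],q['score'])
E
```

```text
3.4333 [0.56218038 0.04485572 0.29619201] [-1.17023698e+00  7.42079578e+00  6.24686964e+01 -4.38604738e-02
  1.10230779e+02  6.06955930e+01]
wrist [[324.0, 268.0], [362.0, 268.0], [285.0, 268.0], [294.0, 257.0], [353.0, 264.0]]
scene [[335.0, 180.0], [321.0, 185.0], [348.0, 176.0], [341.0, 202.0], [317.0, 203.0]]
catch [326.5, 183.7, 361.3, 227.6] 0.56
bolt_tab [301.3, 200.1, 346.2, 265.2] 0.95
top [[318.0, 248.0], [334.0, 243.0], [302.0, 252.0], [306.0, 270.0], [335.0, 260.0]]
```

View pics/scene2.png

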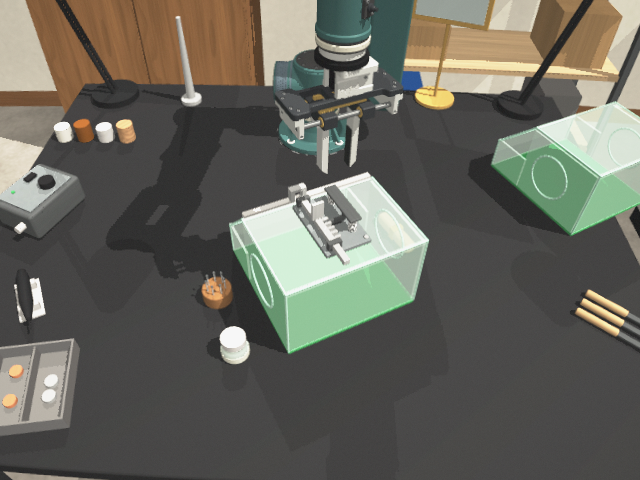

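View pics/top2.png

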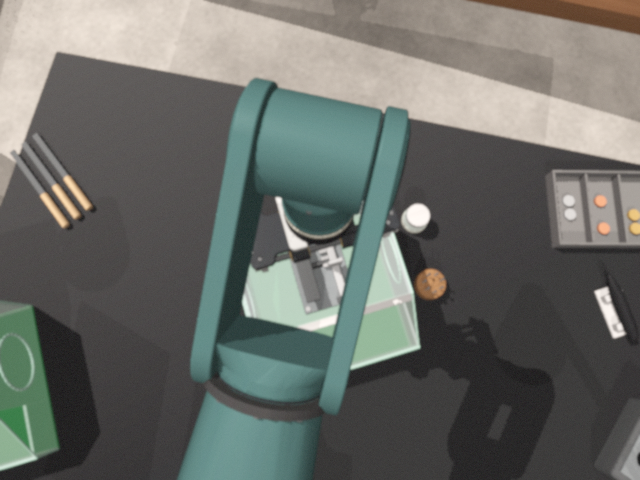

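```bash
python3 - <<'E'
from go import *
p=env.grab_frame('scene'); np.save('s3.npy',p,allow_pickle=True)
im=p['color'][100:280,250:450,::-1].copy(); cv2.imwrite('pics/s3.png',cv2.resize(im,None,fx=3.3,fy=3.3,interpolation=cv2.INTER_NEAREST))
V,U=np.mgrid[120:200,300:380]; UV=np.c_[U.ravel(),V.ravel()]; W=world(p,UV)
s=(W[:,2]>.26)&(W[:,2]<.40)
for zl in np.arange(.27,.40,.01):
    k=s&(abs(W[:,2]-zl)<.005)
    if k.sum(): print(round(zl,3),k.sum(),'along',(W[k]@ex).min().round(3),(W[k]@ex).max().round(3),'across',np.percentile(W[k]@ey,[0,25,50,75,100]).round(3))
print(W[s][:,2].min(), env.read_state()['position'])
E
```

```text
0.33 60 along 0.51 0.528 across [-0.254 -0.246 -0.207 -0.206 -0.198]
0.34 114 along 0.509 0.529 across [-0.258 -0.255 -0.208 -0.206 -0.196]
0.35 121 along 0.509 0.529 across [-0.258 -0.255 -0.209 -0.205 -0.194]
0.36 124 along 0.509 0.529 across [-0.258 -0.254 -0.226 -0.206 -0.197]
0.37 126 along 0.509 0.529 across [-0.258 -0.255 -0.207 -0.205 -0.194]
0.38 137 along 0.509 0.528 across [-0.258 -0.256 -0.246 -0.206 -0.195]
0.39 133 along 0.508 0.529 across [-0.257 -0.256 -0.208 -0.205 -0.194]
0.3259632515477803 [0.56251691 0.04454718 0.29762779]
```

View pics/s3.png

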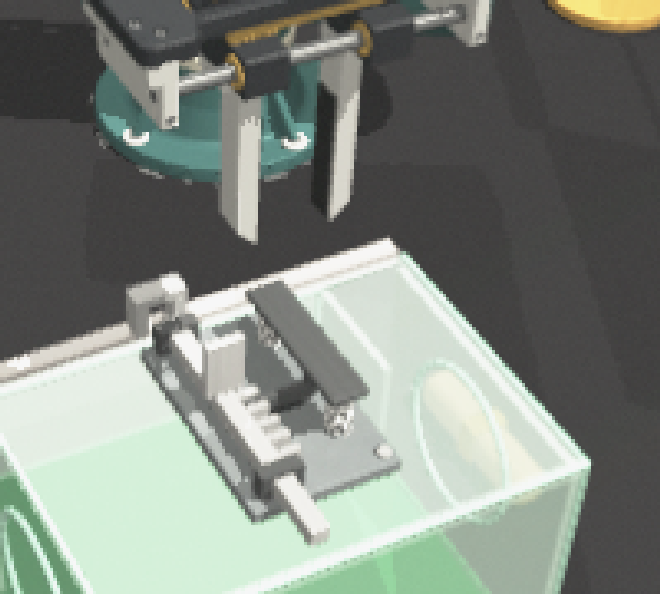

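```bash
python3 - <<'E'
from go import *
p=env.grab_frame('wrist'); s=env.read_state()
V,U=np.mgrid[200:340,240:420]; UV=np.c_[U.ravel(),V.ravel()]; W=world(p,UV); d=p['depth'][200:340,240:420].ravel()
k=(d>0)&(W[:,2]>.25)
print(s['position'],d[d>0].min(),np.unique(W[k][:,2].round(2),return_counts=True))
for zl in np.arange(.28,.40,.01):
    q=k&(abs(W[:,2]-zl)<.005)
    if q.sum(): print(round(zl,3),q.sum(),'along',np.percentile(W[q]@ex,[0,50,100]).round(3),'across',np.percentile(W[q]@ey,[0,25,50,75,100]).round(3))
P=W[(d>0)&(abs(W[:,2]-.22)<.01)]; print('catchpts via wrist',len(P),np.median(P[:,2]),(P@ex).min(),(P@ex).max(),(P@ey).min(),(P@ey).max())
E
```

```text
[0.56258102 0.04469367 0.29758054] 0.08164893 (array([0.33, 0.34, 0.35, 0.36, 0.37, 0.38, 0.39, 0.4 , 0.43]), array([258, 470, 557, 675, 780, 856, 835,   9, 207]))
0.33 258 along [0.508 0.524 0.526] across [-0.256 -0.247 -0.245 -0.206 -0.197]
0.34 470 along [0.507 0.525 0.526] across [-0.257 -0.249 -0.208 -0.204 -0.196]
0.35 557 along [0.508 0.525 0.526] across [-0.257 -0.249 -0.208 -0.204 -0.195]
0.36 675 along [0.508 0.525 0.526] across [-0.257 -0.249 -0.245 -0.204 -0.195]
0.37 780 along [0.508 0.525 0.526] across [-0.257 -0.249 -0.208 -0.204 -0.195]
0.38 856 along [0.514 0.525 0.526] across [-0.257 -0.25  -0.208 -0.202 -0.195]
0.39 835 along [0.52  0.525 0.526] across [-0.257 -0.25  -0.208 -0.202 -0.195]
catchpts via wrist 3177 0.22453013242051953 0.4105117794425144 0.5482471736988102 -0.26477754929673053 -0.18719196762181878
```

Request:
move_arm(rows=[0.02, 0, -0.001, 0, 0, 0, 0.0375, 0.02, 0, -0.001, 0, 0, 0, 0.0375, 0.02, 0, 0, 0, 0, 0, 0.0375, 0.013, 0, 0, 0, 0, 0, 0.0375, 0, 0, 0, 0, 0, 0, 0.0375, 0, 0, 0, 0, 0, 0, 0.0375])

```text
time: 4.28
position: [0.5641, 0.0462, 0.2237]
tool_rot: [-26.6, 89.9, -178.4]
force: [-0.4, 0.3, 0.8]
finger_gap: 0.0373
```

```bash
cat > tips.py <<'E'
from go import *
p=env.grab_frame('scene'); s=env.read_state()
im=p['color'][100:280,250:450,::-1].copy(); cv2.imwrite('pics/s_%d.png'%(s['time']*100),cv2.resize(im,None,fx=3.3,fy=3.3,interpolation=cv2.INTER_CUBIC))
print('pics/s_%d.png'%(s['time']*100))
for n in ('scene','wrist'):
    if n=='wrist': p=env.grab_frame(n)
    V,U=np.mgrid[100:340,220:440]; UV=np.c_[U.ravel(),V.ravel()]; W=world(p,UV); d=p['depth'][100:340,220:440].ravel()
    k=(d>0)&(W[:,2]>s['position'][2]+.005)&(W[:,2]<s['position'][2]+.1)&(abs(W@ex-.5)<.08)&(abs(W@ey+.225)<.06)
    t=k&(W[:,2]>.246)
    for lo,hi in ((-.27,-.225),(-.225,-.18)):
        q=t&(W@ey>lo)&(W@ey<hi)
        if q.any(): P=W[q]; print(n,'finger zmin',P[:,2].min().round(4),'along',np.percentile(P@ex,[1,99]).round(4),'across',np.percentile(P@ey,[1,99]).round(4))
    q=(d>0)&(abs(W[:,2]-.219)<.009)&(W@ey>-.213)&(W@ey<-.187)&(W@ex>.45)&(W@ex<.55); print(n,'catch z',np.median(W[q][:,2]).round(4),q.sum())
    q=(d>0)&(abs(W[:,2]-.24)<.005)&(W@ey>-.265)&(W@ey<-.235)&(W@ex>.44)&(W@ex<.506); print(n,'tab top',q.sum(),np.percentile(W[q]@ex,[2,50,98]).round(4) if q.any() else '')
print(s['time'],s['position'].round(4),s['tool_rot'].round(1),s['force'].round(2),s['finger_gap'])
E
python3 tips.py
```

```text
pics/s_433.png
scene finger zmin 0.2512 along [0.5112 0.5313] across [-0.2571 -0.2443]
scene finger zmin 0.2516 along [0.5113 0.5311] across [-0.2073 -0.1942]
scene catch z 0.2238 523
scene tab top 44 [0.4977 0.5023 0.504 ]
wrist finger zmin 0.2534 along [0.5118 0.5288] across [-0.2566 -0.2447]
wrist finger zmin 0.2528 along [0.5119 0.5288] across [-0.2073 -0.1951]
wrist catch z 0.2246 2791
wrist tab top 209 [0.4964 0.5004 0.5021]
4.3333 [0.5648 0.0462 0.225 ] [145.6  89.9  -6.3] [-0.56  0.18  0.41] 0.03755852242299355
```

Request:
move_arm(rows=[0.013, 0, 0, 0, 0, 0, 0.0375, 0.013, 0, 0, 0, 0, 0, 0.0375, 0, 0, 0, 0, 0, 0, 0.0375, 0, 0, 0, 0, 0, 0, 0.0375])

```text
time: 4.72
position: [0.5647, 0.0463, 0.1989]
tool_rot: [141.8, 90.0, -10.0]
force: [-0.0, -0.1, 0.2]
finger_gap: 0.0376
```

```bash
python3 tips.py
```

```text
pics/s_476.png
scene finger zmin 0.2462 along [0.5118 0.5315] across [-0.2573 -0.2444]
scene finger zmin 0.246 along [0.5118 0.5315] across [-0.2079 -0.1947]
scene catch z 0.2237 425
scene tab top 28 [0.4985 0.5019 0.5046]
wrist finger zmin 0.246 along [0.5126 0.5291] across [-0.2565 -0.2446]
wrist finger zmin 0.246 along [0.5125 0.5291] across [-0.2072 -0.1951]
wrist catch z 0.2246 2501
wrist tab top 279 [0.4963 0.5005 0.502 ]
4.7667 [0.5651 0.0463 0.1996] [147.5  89.9  -4.3] [ 1.12 -0.94 -0.09] 0.03729249352637172
```

View pics/s_476.png

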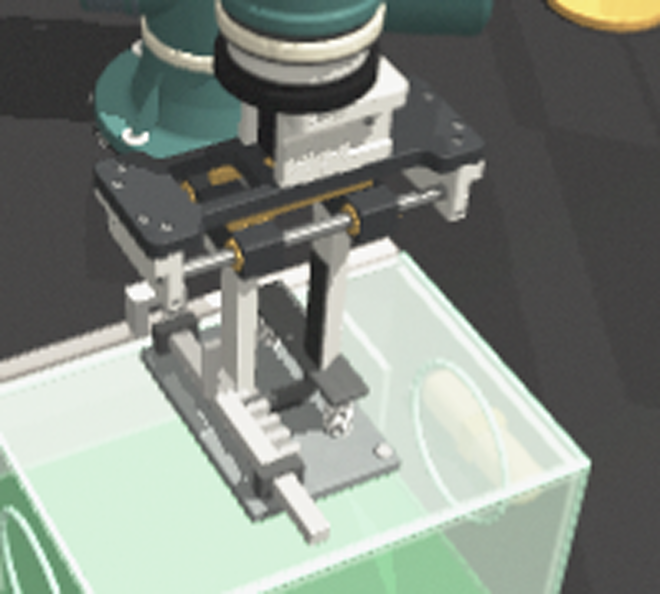

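Request:
move_arm(rows=[0.004, 0, 0, 0, 0, 0, 0.0375, 0, 0, 0, 0, 0, 0, 0.0375, 0, 0, 0, 0, 0, 0, 0.0375])

```text
time: 5.07
position: [0.5656, 0.0464, 0.1955]
tool_rot: [151.2, 89.8, -0.6]
force: [2.0, -0.5, 3.1]
finger_gap: 0.0377
```

Request:
move_arm(rows=[0.002, 0, 0, 0, 0, 0, 0.0375, 0.002, 0, 0, 0, 0, 0, 0.0375, 0, 0, 0, 0, 0, 0, 0.0375, 0, 0, 0, 0, 0, 0, 0.0375])

```text
time: 5.4
position: [0.5655, 0.0464, 0.1909]
tool_rot: [153.4, 89.8, 1.6]
force: [3.9, 0.8, 4.6]
finger_gap: 0.0374
```

```bash
python3 tips.py
```

```text
pics/s_545.png
scene finger zmin 0.2461 along [0.5127 0.5323] across [-0.2581 -0.2447]
scene finger zmin 0.2461 along [0.5126 0.5321] across [-0.2079 -0.195 ]
scene catch z 0.2188 427
scene tab top 27 [0.4986 0.502  0.5047]
wrist finger zmin 0.246 along [0.5135 0.5295] across [-0.2566 -0.2447]
wrist finger zmin 0.2461 along [0.5137 0.5295] across [-0.2073 -0.1951]
wrist catch z 0.2195 2558
wrist tab top 176 [0.4996 0.5011 0.502 ]
5.45 [0.5655 0.0464 0.1909] [152.7  89.8   0.9] [ 4.16 -0.27  4.59] 0.03731834370976082
```

Request:
move_arm(rows=[0.002, 0, 0, 0, 0, 0, 0.0375, 0.0015, 0, 0, 0, 0, 0, 0.0375, 0, 0, 0, 0, 0, 0, 0.0375, 0, 0, 0, 0, 0, 0, 0.0375])

```text
time: 5.83
position: [0.5654, 0.0464, 0.1872]
tool_rot: [153.8, 89.9, 1.9]
force: [4.5, 0.2, 5.2]
finger_gap: 0.0376
```

```bash
python3 tips.py; python3 -c "
from go import *
s=env.read_state();print(s['moment'],s['force'],R.from_euler('xyz',s['tool_rot'],degrees=True).as_matrix().round(4), s['position']@ex,s['position']@ey)"
```

```text
pics/s_588.png
scene finger zmin 0.2462 along [0.5127 0.5321] across [-0.2573 -0.2457]
scene finger zmin 0.2461 along [0.5114 0.532 ] across [-0.2072 -0.1945]
scene catch z 0.2151 446
scene tab top 28 [0.4968 0.502  0.5046]
wrist finger zmin 0.246 along [0.5136 0.5294] across [-0.2566 -0.2447]
wrist finger zmin 0.246 along [0.5133 0.5293] across [-0.2073 -0.1951]
wrist catch z 0.2159 2648
wrist tab top 118 [0.4997 0.5013 0.5022]
5.8833 [0.5653 0.0464 0.1872] [152.   89.9   0.2] [4.27 0.86 5.56] 0.03735616554585678
[ 0.1204782  -0.7635337  -0.07368635] [ 3.92526256 -0.07382394  5.62918318] [[ 2.300e-03  4.725e-01 -8.813e-01]
 [ 1.000e-04 -8.813e-01 -4.725e-01]
 [-1.000e+00  1.100e-03 -2.100e-03]] 0.5201916048092184 -0.2262169330616126
```

Request:
move_arm(rows=[0.0003, 0, 0.003, 0, 0, 0, 0.0375, 0, 0, 0.003, 0, 0, 0, 0.0375, 0, 0, 0.003, 0, 0, 0, 0.0375, 0, 0, 0.003, 0, 0, 0, 0.0375, 0, 0, 0.003, 0, 0, 0, 0.0375, 0, 0, 0.003, 0, 0, 0, 0.0375, 0, 0, 0, 0, 0, 0, 0.0375])

```text
time: 6.52
position: [0.5496, 0.0389, 0.187]
tool_rot: [-176.0, 89.8, 32.2]
force: [4.8, 2.6, 4.7]
finger_gap: 0.0376
```

```bash
python3 tips.py; python3 -c "
from go import *
s=env.read_state();print(s['position']@ex,s['position']@ey,s['force']@ex)"
```

```text
pics/s_656.png
scene finger zmin 0.2461 along [0.4957 0.5145] across [-0.2567 -0.243 ]
scene finger zmin 0.2464 along [0.4963 0.5148] across [-0.2068 -0.1939]
scene catch z 0.2151 470
scene tab top 33 [0.4894 0.4943 0.5047]
wrist finger zmin 0.246 along [0.4963 0.5118] across [-0.2558 -0.244 ]
wrist finger zmin 0.2461 along [0.4961 0.5118] across [-0.2065 -0.1944]
wrist catch z 0.2158 4082
wrist tab top 297 [0.4873 0.4917 0.5047]
6.5667 [0.5496 0.0389 0.187 ] [-175.4   89.8   32.8] [5.13 2.31 5.56] 0.037430826672716286
0.5027839826798244 -0.22542132610883114 4.932227887993278
```

Request:
move_arm(rows=[0, 0, 0.004, 0, 0, 0, 0.0375, 0, 0, 0.004, 0, 0, 0, 0.0375, 0, 0, 0.004, 0, 0, 0, 0.0375, 0, 0, 0.004, 0, 0, 0, 0.0375, 0, 0, 0.004, 0, 0, 0, 0.0375, 0, 0, 0.003, 0, 0, 0, 0.0375, 0, 0, 0.002, 0, 0, 0, 0.0375, 0, 0, 0, 0, 0, 0, 0.0375])

```text
time: 7.28
position: [0.5276, 0.0272, 0.187]
tool_rot: [-174.5, 89.8, 33.7]
force: [5.2, 1.8, 4.8]
finger_gap: 0.0375
```

```bash
python3 tips.py; python3 -c "
from go import *
s=env.read_state();print(s['position']@ex,s['position']@ey,s['force']@ex)"
```

```text
pics/s_733.png
scene finger zmin 0.2463 along [0.4688 0.4899] across [-0.2571 -0.2446]
scene finger zmin 0.246 along [0.4704 0.4899] across [-0.2071 -0.1935]
scene catch z 0.215 485
scene tab top 58 [0.4652 0.4812 0.4891]
wrist finger zmin 0.246 along [0.4709 0.4869] across [-0.2558 -0.244 ]
wrist finger zmin 0.246 along [0.4713 0.4869] across [-0.2065 -0.1943]
wrist catch z 0.2158 6110
wrist tab top 523 [0.4628 0.4737 0.4869]
7.3333 [0.5276 0.0272 0.187 ] [-174.4   89.8   33.9] [4.27 2.36 4.98] 0.03728331610827557
0.4778515949808837 -0.22540993106903492 5.339866600705011
```

Request:
move_arm(rows=[0, 0, 0.0015, 0, 0, 0, 0.0375, 0, 0, 0.0015, 0, 0, 0, 0.0375, 0, 0, 0, 0, 0, 0, 0.0375, 0, 0, 0, 0, 0, 0, 0.0375])

```text
time: 7.72
position: [0.526, 0.0263, 0.187]
tool_rot: [-177.8, 89.7, 30.5]
force: [7.0, 3.6, 5.3]
finger_gap: 0.0376
```

Request:
move_arm(rows=[0, 0, 0.001, 0, 0, 0, 0.0375, 0, 0, 0.001, 0, 0, 0, 0.0375, 0, 0, 0, 0, 0, 0, 0.0375, 0, 0, 0, 0, 0, 0, 0.0375])

```text
time: 8.05
position: [0.526, 0.0263, 0.1871]
tool_rot: [179.8, 89.4, 28.1]
force: [11.4, 4.5, 2.8]
finger_gap: 0.0375
```

```bash
python3 tips.py; python3 -c "
from go import *
s=env.read_state();print(s['position']@ex,s['position']@ey,s['force']@ex)"
```

```text
pics/s_810.png
scene finger zmin 0.246 along [0.469  0.4875] across [-0.2568 -0.243 ]
scene finger zmin 0.2463 along [0.468  0.4874] across [-0.2072 -0.1942]
scene catch z 0.215 488
scene tab top 63 [0.4624 0.4813 0.4877]
wrist finger zmin 0.246 along [0.4688 0.4847] across [-0.2558 -0.2439]
wrist finger zmin 0.2461 along [0.4692 0.4845] across [-0.2065 -0.1943]
wrist catch z 0.2159 6249
wrist tab top 532 [0.4605 0.4707 0.4847]
8.1 [0.526  0.0263 0.1871] [179.7  89.4  28. ] [12.32  4.72  3.29] 0.037254515214917044
0.47599052956505483 -0.22540110536946623 12.602417846599344
```

Request:
move_arm(rows=[0, 0, -0.003, 0, 0, 0, 0.0375, 0, 0, -0.003, 0, 0, 0, 0.0375, 0, 0, 0, 0, 0, 0, 0.0375, -0.005, 0, 0, 0, 0, 0, 0.0375, -0.01, 0, 0, 0, 0, 0, 0.0375, -0.02, 0, 0, 0, 0, 0, 0.0375, -0.02, 0, 0, 0, 0, 0, 0.0375, -0.02, 0, 0, 0, 0, 0, 0.0375, -0.02, 0, 0, 0, 0, 0, 0.0375, 0, 0, 0, 0, 0, 0, 0.0375])

```text
time: 8.98
position: [0.5282, 0.0266, 0.2853]
tool_rot: [149.0, 89.7, -2.8]
force: [-0.6, 0.9, 1.3]
finger_gap: 0.0375
```

```bash
python3 tips.py;  python3 - <<'E'
from h import *
p=env.grab_frame('top'); save(p,'top9')
for n in ('scene','top'):
  p=env.grab_frame(n); p0=np.load(n+'0.npy',allow_pickle=True).item()
  for t in ['ring_clamp','polish_jar','bur_stand']:
    for q in env.masks_of(t,p)[:1]: print(n,t,round(q['score'],2),q['extent'])
E
```

```text
pics/s_903.png
scene finger zmin 0.3133 along [0.4694 0.4898] across [-0.2572 -0.2438]
scene finger zmin 0.3135 along [0.4696 0.4897] across [-0.2076 -0.1939]
scene catch z 0.2236 546
scene tab top 62 [0.4623 0.4663 0.4693]
wrist finger zmin 0.311 along [0.47   0.4869] across [-0.2563 -0.2444]
wrist finger zmin 0.3113 along [0.4701 0.4869] across [-0.207  -0.1948]
wrist catch z 0.2248 3655
wrist tab top 280 [0.46   0.4637 0.4654]
9.0333 [0.5278 0.0266 0.283 ] [148.9  89.9  -2.9] [ 0.27 -0.72 -0.37] 0.037389267194232294
scene ring_clamp 0.24 [203.7, 278.6, 235.3, 310.6]
scene polish_jar 0.82 [222.5, 329.2, 247.6, 365.7]
scene bur_stand 0.86 [202.0, 273.9, 235.0, 310.4]
top ring_clamp 0.62 [226.7, 229.6, 420.0, 381.6]
top polish_jar 0.48 [415.1, 205.6, 431.1, 230.2]
top bur_stand 0.59 [413.9, 273.4, 446.0, 299.0]
```

View pics/s_903.png

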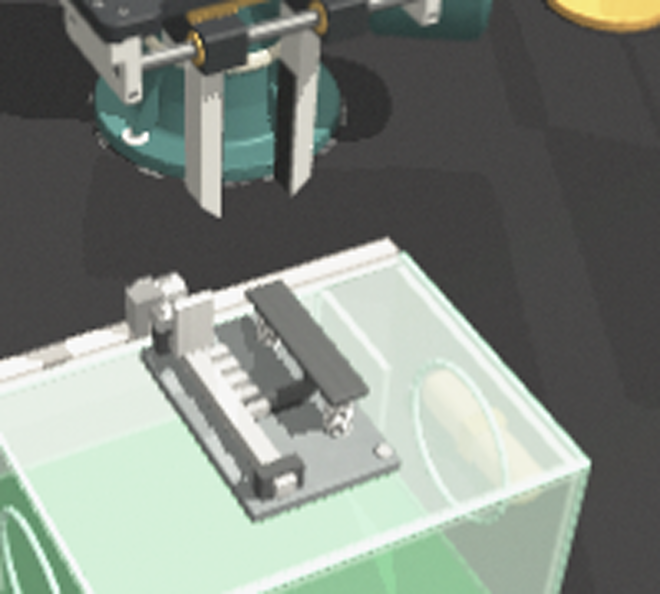

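View pics/top9.png

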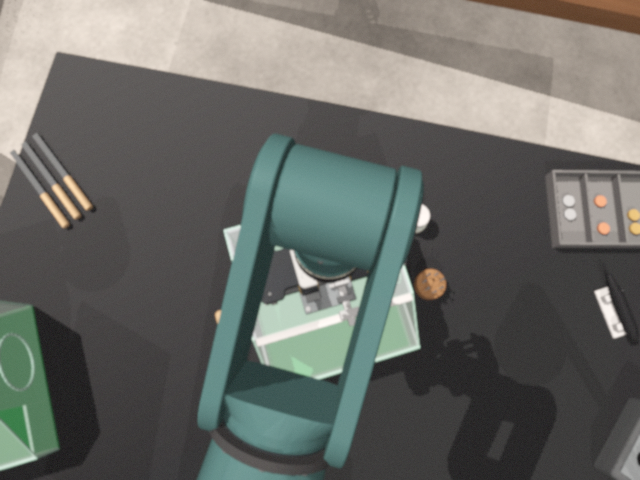

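The scene view shows the tab at crop (195,320), right at the keeper. The bolt's tail is drawn in at (285,480), the catch is fully up, and the fingers are well clear. The jar and bur stand haven't moved. Handing in.

```bash
python3 -c "
from plant import env
print(env.finish_job()); print(env.read_state()['time'])"
```

```text
the job is handed in; nothing more can be done
None
the job is handed in; nothing more can be done
```

The bolt is home and the catch has sprung back up, by my last measurements. I handed the job in at about 9 s of the 38 s allowed; no verdict is reported.

I set the fingertips about 50 mm apart. One pressed the catch down about 9 mm. The other, behind the tab, slid the bolt towards the window until it hit its stop, where the push rose from about 5 to 12.6 N. The catch stayed down throughout. I then backed off a few millimetres and lifted clear.

**Last checks**
- **Bolt:** the tab had moved 36.0 mm by the scene camera and 36.7 mm by the wrist camera; full travel is 36 mm.
- **Catch:** its top was back at 0.224–0.225 m, the same height as at the start.
- **Contact:** the fingertips were about 87 mm above the catch, with only about 1 N of noise on the force reading.
- **Bystanders:** the jar and bur stand look unmoved. The ring clamp was mostly hidden behind the arm in the top view and the network didn't find it reliably. The scene view shows it unmoved behind the acrylic, and the arm never went near it.

**Readings that disagreed**
- **Fingertip height:** both cameras put the fingertips about 28 mm higher than the reported TCP. I went by the cameras and the contact force.
- **Sideways force:** about 4 N showed while pressing the catch, before the tab was touched. I didn't find the cause, and it was gone after release.

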